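Put the cheese knife away and close the cutlery chest

TASK

Put the loose brass-handled cheese knife away in the empty bay of the wooden cutlery chest, lying flat along the bay with its blade towards the hinge like the knives beside it. Then shut the lid fully, and after that fold the brass clamp arm down onto it. Leave the pear, the candle glass and the vase as they stand.

Things in the scene. Friction and masses are not known exactly. Their poses are not given: they have to be found in the camera images.
- chest: Dark wooden cutlery chest, fixed, outside 210 (x) x 240 (y) x 50 mm high without lid, walls 7 mm, floor 8 mm thick. Origin: centre of its underside; x to the hinge side (away from the robot, within 12 degrees), z up. A divider (8 mm thick, top 30 mm above the table) along x at y = 0 makes two bays: two knives are fixed in the -y bay, the +y bay is empty.
- bay (a point): Centre of the floor of the empty bay (196 mm along x, 109 mm along y), at (0, 58.5, 8) mm in the chest's frame; axes as the chest's. The half-open lid (42 to 49 degrees) overhangs it from the hinge side: a hand gets in only from the open front (-x), tilted, fingers pointing forward and down some 35 degrees from vertical.
- lid (a joint): Lid angle in rad: 0 shut, grows as it opens; a stop holds it at 0.85. Stiff hinge: the lid stays where it is left, and 2 to 4 N down near its free edge closes it.
- lid_hinge (a point): Middle of the hinge line, which runs along the chest's y at (105, 0, 50) mm in the chest's frame. Turns with the lid: x along the lid away from its free edge, z normal to the lid's top face.
- lid_edge (a point): Middle of the lid's free edge, on its top face: 210 mm from the hinge along the lid and 10 mm (the lid's thickness) above its underside. Lid 210 x 240 x 10 mm, wood with brass corners. Axes as lid_hinge.
- clamp (a joint): Angle of the brass clamp arm in rad: 0 lies flat on the shut lid pointing to the hinge, 1.57 upright, beyond that leaning out towards the robot (stop at 2.0). It stays where it is left; about 2 N at its ball moves it if pushed along its arc (it may jam if pressed straight down while raised).
- clamp_pivot (a point): Pivot of the clamp arm, axis along the chest's y, at (-117, -60, 71) mm in the chest's frame (in front of the front wall, on the side of the filled bay).
- clamp_tip (a point): Centre of the 18 mm brass ball on the end of the clamp arm, 60 mm from the pivot; the arm is 12 mm wide and 8 mm thick. x points along the arm away from the pivot.
- knife: Loose cheese knife, 160 mm, 60 to 130 g: brass handle 20 mm wide, 18 mm high (x from -80 to +20 mm), dark blade 22 mm wide, 4 mm thick, 7 to 11 mm above the underside (x from +20 to +80 mm). Origin: middle of its length, on the underside; x to the blade's tip, z up. Balance point about x = -25 mm.
- knife_tip (a point): Tip of the blade, 80 mm along x from the knife's origin and 9 mm above its underside.
- pear: Bystander: yellow-green pear standing up, 66 mm across, 98 mm high with its stalk; origin under its centre.
- candle: Bystander: white candle in a clear glass cylinder, 76 mm across, 126 mm high; origin under its centre.
- vase: Bystander: white ceramic bud vase, 72 mm across, 100 mm high, with a round pale flower up to 225 mm high; origin under its centre.

How it is judged:
By the outcome, as a careful person would: the job done as asked, in the order asked, and still so for the second after the job is handed in, with the robot touching nothing.
It also fails if it takes over 72 s, if anything falls off the work surface, if the arm or the gripper's body presses on something with over 40 N, if the wrist force passes 120 N, or if a joint passes its speed limit or range.

ROBOT

A 6-joint arm with a two-finger parallel gripper is mounted at the origin on the work surface. World frame = base frame: x ahead of the robot, y to its left, z up, the work surface at z = 0. Lengths are in mm, angles in rad, forces in N, time in s.
With the tool pointing down it reaches from about 400 to 825 mm from the base axis. Payload 7 kg.
Tool frame: the origin (TCP) lies at the very end of the fingers, on their centre line; the grasp point (between the pads) lies 19 mm behind it; z points along the fingers, y is the line along which they close (so a half turn about z gives the same grasp; the last joint's range is limited). The gripper opens to 88 mm and grips with 3 to 60 N. Pads are 19 mm wide; open, the fingers measure 130 mm over their backs; the gripper's body (78 mm by 193 mm) begins 47 mm behind the grasp point.
Start: joints at [1.404, 0.359, 0.012, 0, -1.224, -0.288], TCP at [296.521, 606.359, 226.561] pointing down, gripper open.
Joint ranges: [-3.07, 3.07], [-1.43, 2.12], [-1.02, 1.25], [-3.03, 1.67], [-3.05, -0], [-3.03, 3.03]. Speed limits (rad/s): [2.39, 2.39, 3.01, 3.14, 3.14, 3.14].

INTERFACE

Orientations are given as a unit quaternion [x, y, z, w].
In Python, from plant import bot gives the robot as it stands. Calls block until the motion is done:
- bot.move_ptp(position, orientation): joint-space move of the TCP to a pose.
- bot.line_to(position, velocity=150, ori=None): straight line of the TCP; ori=None keeps the orientation; velocity is the mean speed in mm/s.
- bot.move_joints(angles): joint-space move.
- bot.move_gripper(opening, force=None): finger opening in mm; force is the grip in N (None keeps the last); returns when the fingers have stopped.
- bot.pause(seconds).
- bot.solve_ik(position, orientation): joint angles nearest the present ones, or None.
- bot.read_state(): the state.
- bot.camera(name): name is "scene" or "top"; returns the picture (400x640x3 uint8, red, green, blue); there is no depth.
- bot.get_calibration(name): a dict with "fx", "fy", "cx", "cy" (pixels), "distortion" ([k1, k2, p1, p2, k3] as OpenCV has them; the pictures are not rectified), "view" (4x4, takes a point from world to camera coordinates). Camera axes: x right, y up, looking along -z (the intrinsics and any distortion apply to the point x, -y, -z); pixel columns grow to the right and rows downward; lengths in mm; the calibration is good to about 2 mm. A picture is of the moment at which its call begins. get_calibration takes no time and is no camera call.
A pose or a line that the arm cannot do raises bot.Unreachable and nothing moves.
- bot.close_job(): hands the job in; it is judged then, once.
The state is a dict: "t": time; "joint_pos": joint angles; "qvel": joint speeds; "tau": joint torques, N m; "tcp_pos": TCP position; "eef_rot": TCP orientation; "contact_force": force on the tool from outside, world axes, zero at the start; "moment": the same for the moment, N m; "width": finger opening in mm; "finger_force": force on a finger pad.
Only numpy, scipy, OpenCV 4.12 (cv2) and the standard library are available. Lean on these libraries where they do the work, as an engineer would, in place of code of your own. Each camera call takes 0.05 s, during which the arm holds its last target. There are 200 camera calls.

## Working session

There is one attempt and no reset: what is moved stays moved. The work goes in short steps, each a Python script; the robot and the scene stay as the last script left them, time stands still between calls to the robot, and variables do not carry over. Pictures are saved under pics/ and viewed, at most 10 in all, crops included, and the job is handed in when it is done.

```bash
ls; mkdir -p pics
python3 - <<'E'
from plant import bot
import cv2
for n in("scene","top"):
    cv2.imwrite(f"pics/{n}0.png",bot.camera(n)[:,:,::-1]); c=bot.get_calibration(n); print(c)
print(bot.read_state())
E
```

```text
pics
{'fx': 451.8594782691636, 'fy': 451.8594782691636, 'cx': 315.7800807353734, 'cy': 196.19887680818596, 'distortion': array([0.01727246, 0.        , 0.        , 0.        , 0.        ]), 'view': array([[ 3.65553376e-01,  9.30738061e-01,  9.86868163e-03,
        -1.87449923e+02],
       [-7.65287342e-01,  2.94502696e-01,  5.72366531e-01,
         4.37550517e+02],
       [ 5.29816962e-01, -2.16782895e-01,  8.19938512e-01,
        -1.39120714e+03],
       [ 0.00000000e+00,  0.00000000e+00,  0.00000000e+00,
         1.00000000e+00]])}
{'fx': 508.4134922603022, 'fy': 508.4134922603022, 'cx': 325.8383235322478, 'cy': 196.67247776078602, 'distortion': array([-0.01954495,  0.        ,  0.        ,  0.        ,  0.        ]), 'view': array([[ 3.07798433e-03, -9.99776861e-01, -2.08986705e-02,
        -3.93762759e+00],
       [ 9.98743124e-01,  2.02795157e-03,  5.00805364e-02,
        -6.10965899e+02],
       [-5.00269800e-02, -2.10265506e-02,  9.98526507e-01,
        -1.09068922e+03],
       [ 0.00000000e+00,  0.00000000e+00,  0.00000000e+00,
         1.00000000e+00]])}
{'t': 0.1, 'joint_pos': array([ 1.40411809e+00,  3.59329753e-01,  1.11119517e-02, -2.86280163e-04,
       -1.22411768e+00, -2.88121959e-01]), 'qvel': array([-8.35517913e-06, -2.38667425e-03,  3.00293058e-03,  5.37037847e-04,
       -1.42911217e-03,  1.58929347e-03]), 'tau': array([-1.72953271e-03, -5.84160519e+01,  2.93749934e+01,  7.01548263e+00,
        1.00903594e-02, -5.86464807e-05]), 'tcp_pos': array([296.33823438, 605.95902386, 225.69425949]), 'eef_rot': array([ 9.74244537e-01, -2.25492732e-01, -8.76372958e-05,  7.76324651e-04]), 'contact_force': array([0.30954848, 0.86172552, 1.10602169]), 'moment': array([-0.01800272, -0.01096131, -0.01542636]), 'finger_force': 0.0, 'width': 87.60483495728215}
```

View pics/scene0.png

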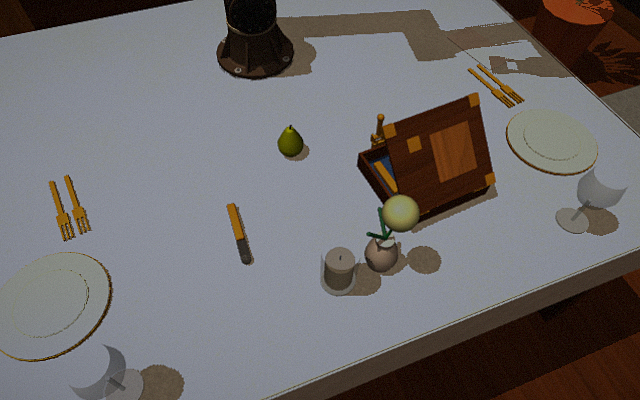

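View pics/top0.png

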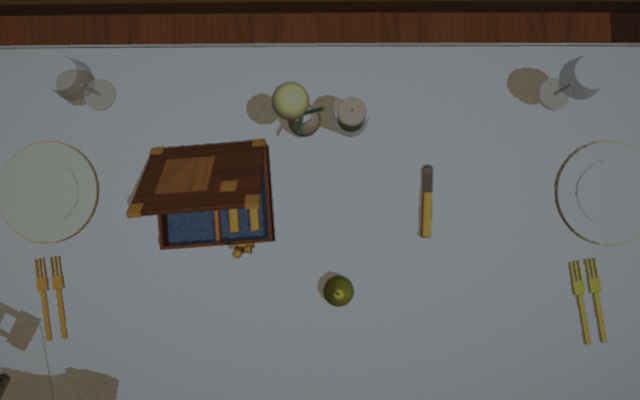

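The top view shows the knife at about (427,200), blade up (+x). The chest rim's front corners are near (161,247) and (273,241), the clamp ball near (237,253) and the pear at (338,291). I'll zoom in on the chest next.

```bash
cat > h.py <<'E'
import numpy as np, cv2
from plant import bot
from scipy.spatial.transform import Rotation as R
F=np.diag([1.,-1,-1])
def ray(n,px):
    c=bot.get_calibration(n);K=np.array([[c["fx"],0,c["cx"]],[0,c["fy"],c["cy"]],[0,0,1]])
    u=cv2.undistortPoints(np.array([[px]],float),K,c["distortion"])[0,0]
    V=c["view"];Rm=V[:3,:3];o=-Rm.T@V[:3,3];d=Rm.T@F@np.r_[u,1]
    return o,d/np.linalg.norm(d)
def plane(n,px,z):
    o,d=ray(n,px);return o+d*(z-o[2])/d[2]
def tri(a,b):
    (o1,d1),(o2,d2)=ray("top",a),ray("scene",b)
    s=np.linalg.lstsq(np.c_[d1,-d2],o2-o1,rcond=None)[0];p,q=o1+s[0]*d1,o2+s[1]*d2
    return (p+q)/2,np.linalg.norm(p-q)
def proj(n,P):
    c=bot.get_calibration(n);K=np.array([[c["fx"],0,c["cx"]],[0,c["fy"],c["cy"]],[0,0,1]]);V=c["view"]
    Q=(F@(V[:3,:3]@np.atleast_2d(P).T+V[:3,3:])).T
    return cv2.projectPoints(Q,np.zeros(3),np.zeros(3),K,c["distortion"])[0][:,0]
def ori(yaw,tilt):
    "tool z forward (heading yaw) & down, tilt from vertical; tool y horizontal across heading"
    z=np.array([np.sin(tilt)*np.cos(yaw),np.sin(tilt)*np.sin(yaw),-np.cos(tilt)]);y=np.array([np.sin(yaw),-np.cos(yaw),0])
    return R.from_matrix(np.c_[np.cross(y,z),y,z]).as_quat()
E
python3 - <<'E'
from h import *
t=cv2.imread("pics/top0.png");s=cv2.imread("pics/scene0.png")
def g(i):return np.clip(i.astype(float)*1.6,0,255).astype(np.uint8)
cv2.imwrite("pics/ct.png",cv2.resize(g(t[135:265,120:285]),None,fx=4.5,fy=4.5,interpolation=cv2.INTER_CUBIC))
cv2.imwrite("pics/cs.png",cv2.resize(g(s[85:225,345:505]),None,fx=4.2,fy=4.2,interpolation=cv2.INTER_CUBIC))
# knife
h=cv2.cvtColor(t,cv2.COLOR_BGR2HSV)
roi=np.zeros(t.shape[:2],bool);roi[155:250,405:450]=1
m=((h[...,1]>120)&roi).astype(np.uint8)
c=max(cv2.findContours(m,0,2)[0],key=cv2.contourArea);print("handle",cv2.minAreaRect(c))
k=((np.abs(t.astype(int)-np.median(t[155:250,405:450].reshape(-1,3),0)).sum(2)>60)&roi).astype(np.uint8)
c=max(cv2.findContours(k,0,2)[0],key=cv2.contourArea);print("all",cv2.minAreaRect(c),cv2.contourArea(c))
for r in range(160,242,3):
    x=np.where(k[r])[0];y=np.where(m[r])[0];print(r,x.min() if len(x) else None,x.max() if len(x) else None,y.min() if len(y) else None,y.max() if len(y) else None)
E
```

```text
handle ((426.0, 214.0), (44.0, 8.0), 90.0)
all ((425.0191345214844, 200.520751953125), (13.509198188781738, 73.2214584350586), 2.2906100749969482) 849.0
160 None None None None
163 None None None None
166 422 431 None None
169 420 432 None None
172 420 432 None None
175 420 432 None None
178 421 432 None None
181 421 432 None None
184 420 432 None None
187 421 432 None None
190 419 432 None None
193 420 431 423 430
196 419 431 423 430
199 419 431 423 430
202 420 431 423 430
205 419 431 423 430
208 418 431 423 430
211 419 431 422 430
214 418 431 422 430
217 418 431 422 430
220 418 431 422 430
223 418 430 422 429
226 418 430 422 429
229 418 430 422 429
232 417 430 422 429
235 418 430 422 429
238 None None None None
241 None None None None
```

View pics/ct.png

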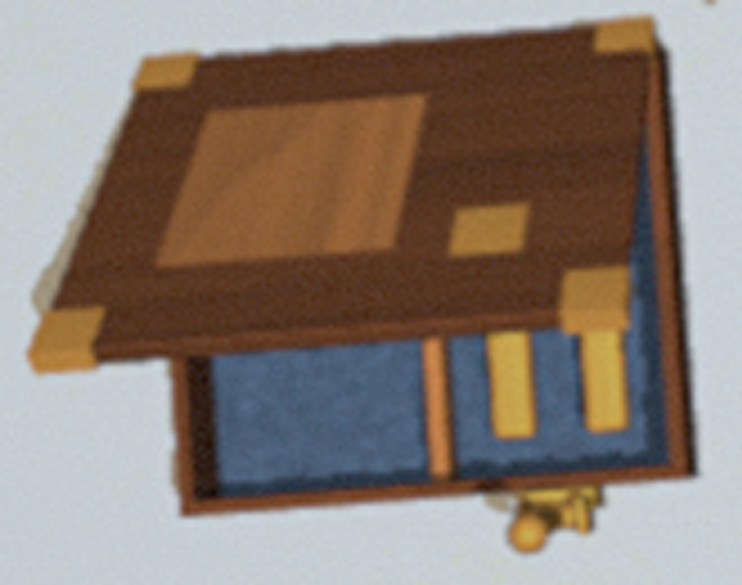

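View pics/cs.png

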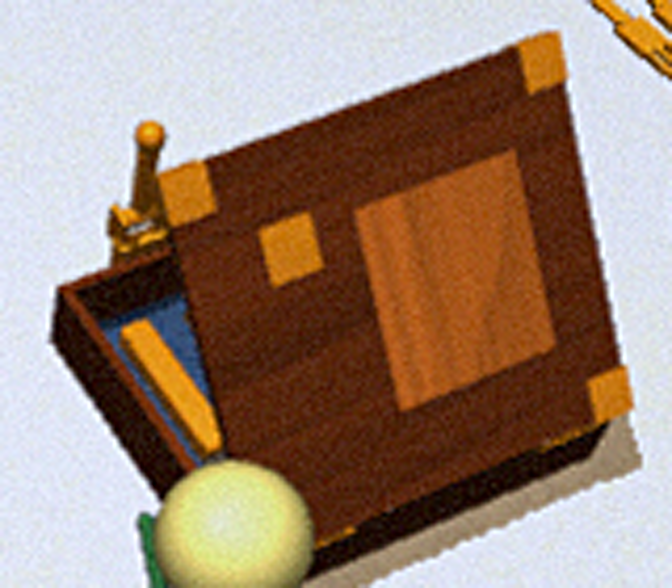

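The crops show the chest's front rim running from about (182,512) to (688,472) in crop pixels. The clamp ball is at top (527,532) and scene (150,133). The lid's free-edge corners are also visible. I'll triangulate these.

```bash
cat >> h.py <<'E'
def T(u,v): return (120+(u+.5)/4.5-.5,135+(v+.5)/4.5-.5)
def S(u,v): return (345+(u+.5)/4.2-.5,85+(v+.5)/4.2-.5)
E
python3 - <<'E'
from h import *
np.set_printoptions(precision=1,suppress=True)
FL=plane("top",T(182,514),50);FR=plane("top",T(688,472),50);print("front rim",FL,FR,np.linalg.norm(FL-FR))
print("FR tri",tri(T(688,472),S(65,288)),"scene plane",plane("scene",S(65,288),50),"base FR scene",plane("scene",S(52,338),0))
print("ball",tri(T(527,532),S(150,133)))
print("lidR",tri(T(628,268),S(160,173)),"lidL",tri(T(50,308),S(558,32)))
print("divider front top z30",plane("top",T(442,474),30))
u=(FL-FR);u/=np.linalg.norm(u);yaw=np.arctan2(-u[0],u[1]);print("yaw",np.degrees(yaw))
Rz=R.from_euler("z",yaw).as_matrix()
for z in(0,): 
    C=(FL+FR)/2+Rz@[105,0,0]; C[2]=0; print("C",C)
f=lambda p:Rz@np.array(p,float)+C
for P in([-105,120,50],[-105,-120,50],[-105,-120,0],[-98,0,30],[105,-120,50],[105,120,0],[105,-120,0],[-117,-60,71]):
    a=proj("top",f(P))[0];b=proj("scene",f(P))[0]
    print(P,((a-[120,135])*4.5),((b-[345,85])*4.2))
# knife, handle top z=18
for z,a in((18,(426,192.3)),(18,(425.5,236.5)),(9,(427.3,164.8))): print("knife",plane("top",a,z))
for n,q,z in(("pear",(338,291),40),("flower",(290,100),200),("vase",(304,118),100),("candle",(351,115),126)):print(n,plane("top",q,z))
E
```

```text
front rim [498.  347.3  50. ] [518.8 108.8  50. ] 239.38187618890714
FR tri (array([519.8, 109.9,  55.7]), np.float64(3.7884981945481266)) scene plane [516.1 114.2  50. ] base FR scene [512.1 112.4   0. ]
ball (array([495.7, 166.8, 137.4]), np.float64(0.4156130851947284))
lidR (array([603.4, 108. , 232.8]), np.float64(4.18866000629202)) lidL (array([587.9, 336.8, 233.6]), np.float64(0.6723005158894466))
divider front top z30 [516.7 229.2  30. ]
yaw 4.975953772910055
C [613.  237.2   0. ]
[-105, 120, 50] [179.6 512.3] [398.7 160.3]
[-105, -120, 50] [686.9 470.2] [ 56.4 292.4]
[-105, -120, 0] [699.7 466.7] [ 49.2 346.4]
[-98, 0, 30] [441.2 474.9] [233. 255.]
[105, -120, 50] [652.2  25.7] [254.7 569.8]
[105, 120, 0] [186.3  84. ] [591.8 460. ]
[105, -120, 0] [666.4  41.9] [238.8 618.3]
[-117, -60, 71] [553.2 508.7] [139.4 220. ]
knife [ 620.7 -219.2   18. ]
knife [ 525.4 -217.5   18. ]
knife [ 681.5 -224.     9. ]
pear [410.8 -29.1  40. ]
flower [779.  60. 200.]
vase [766.3  40.6 100. ]
candle [766.8 -53.8 126. ]
```

```bash
cat >> h.py <<'E'
YAW=np.radians(5.);C=np.array([612.3,238.2,0]);RZ=R.from_euler("z",YAW).as_matrix()
ch=lambda *p:RZ@np.array(p,float)+C
toch=lambda p:RZ.T@(np.array(p)-C)
KY=np.radians(-1.4);TILT=np.radians(30);GX=-50;H=9
E
python3 - <<'E'
from h import *
np.set_printoptions(precision=2,suppress=True)
for a,b in((T(626,324),S(160,173)),(T(37,348),S(558,32))):
    p,e=tri(a,b);l=toch(p);print("lid edge",l,e,"ang",np.degrees(np.arctan2(l[2]-50,105-l[0])-np.arctan2(10,210)))
k=np.array([603+GX*np.cos(KY),-218.3+GX*np.sin(KY)*0,0])
qk=ori(KY,TILT);qc=ori(YAW,TILT)
for n,p,q in(("over",[*k[:2],350],qk),("k",[*k[:2],H],qk),("pre",ch(-150,60,69),qc),("in",ch(-58,60,67),qc),("dn",ch(-58,60,18),qc),("lid",ch(-90,40,260),ori(YAW+np.pi/2,0)),("clamp",ch(-122,-60,125),ori(YAW,0)),("clampend",ch(-57,-60,66),ori(YAW,0))):
    print(n,bot.solve_ik(list(p),list(q)))
E
```

```text
lid edge [ -38.82 -119.32  210.61] 4.433787561020396 ang 45.43065286291201
lid edge [-29.06 115.07 216.53] 2.6306122420378233 ang 48.43816318231897
over [-0.06 -0.12 -0.37 -0.02 -0.8   1.62]
k [-0.12  0.33 -0.63 -0.49 -0.1   2.14]
pre None
in None
dn None
lid [ 0.81  0.19 -0.14  0.   -1.24  2.42]
clamp [ 0.7   0.2  -0.46  0.   -0.91  0.96]
clampend [ 0.63  0.37 -0.38  0.   -0.82  1.03]
```

Run:
```python
from h import *
np.set_printoptions(precision=2,suppress=True)
fl=R.from_euler("z",np.pi)
for t in(20,24,28,32,36):
  for f in(0,1):
    for dy in(-10,0,10):
      out=[]
      for n,p in(("pre",(-150,60,69)),("in",(-58,60,67)),("dn",(-58,60,18))):
        r=R.from_quat(ori(YAW+np.radians(dy),np.radians(t)))
        r=r*fl if f else r
        s=bot.solve_ik(list(ch(*p)),list(r.as_quat())); out.append(None if s is None else np.round(s,2).tolist())
      if any(out):print(t,f,dy,out)
```

```text
20 0 -10 [[0.99, 0.18, -1.0, 0.95, -0.38, -0.4], [0.86, 0.29, -0.84, 0.89, -0.37, -0.2], [0.67, 0.35, -0.94, 1.46, -0.24, -0.61]]
20 0 0 [None, [0.81, 0.27, -0.88, 0.97, -0.28, -0.07], None]
20 0 10 [None, [0.76, 0.25, -0.9, 1.0, -0.2, 0.11], None]
20 1 -10 [[0.99, 0.18, -1.0, 0.95, -0.38, 2.75], [0.86, 0.29, -0.84, 0.89, -0.37, 2.94], [0.67, 0.35, -0.94, 1.46, -0.24, 2.53]]
24 0 -10 [None, [0.74, 0.27, -0.94, 1.34, -0.31, -0.55], None]
24 1 -10 [None, [0.74, 0.27, -0.94, 1.34, -0.31, 2.59], None]
```

The tilted bay poses hit joint limits in the branch solve_ik tries first. I'll fit the arm's kinematics from solve_ik answers, which needs no motion, and map the feasible tilts offline.

```bash
cat > kin.py <<'E'
from h import *
from scipy.optimize import least_squares
import os
LO=np.array([-3.07,-1.43,-1.02,-3.03,-3.05,-3.03]);HI=np.array([3.07,2.12,1.25,1.67,0,3.03])
def fk(j,p):
    a1,d1,a2,a3z,a3x,L=p[:6];s4,s6=p[6:8];E=lambda ax,a:R.from_euler(ax,a)
    r=E("z",j[0]);x=r.apply([a1,0,d1]);r=r*E("y",j[1]);x=x+r.apply([0,0,a2])
    r=r*E("y",-j[2]);x=x+r.apply([a3x,0,a3z]);r=r*E("x",s4*j[3])*E("y",-j[4])*E("x",s6*j[5]);x=x+r.apply([L,0,0])
    return x,r
def fit():
    rng=np.random.default_rng(0);D=[]
    while len(D)<25:
        q=(R.from_quat(ori(rng.uniform(-1,1),rng.uniform(-.4,.4)))).as_quat();P=[rng.uniform(400,700),rng.uniform(-300,500),rng.uniform(30,300)]
        s=bot.solve_ik(P,list(q))
        if s is not None:D.append((P,q,s))
    best=None
    for s4 in(1,-1):
      for s6 in(1,-1):
        f=lambda p:np.concatenate([fk(s,[*p,s4,s6])[0]-P for P,q,s in D])
        o=least_squares(f,[0,300,300,0,400,300])
        # constant tool rotation
        M=[fk(s,[*o.x,s4,s6])[1].inv()*R.from_quat(q) for P,q,s in D]
        c=M[0];e=max((c.inv()*m).magnitude() for m in M)
        if best is None or o.cost+1e4*e<best[0]:best=(o.cost+1e4*e,[*o.x,s4,s6],c.as_quat(),np.abs(o.fun).max(),e)
    return best
if not os.path.exists("kin.npz"):
    b=fit();print(b);np.savez("kin.npz",p=b[1],c=b[2])
z=np.load("kin.npz");PAR=z["p"];TC=R.from_quat(z["c"])
def ik(P,q,seeds,m=.03):
    Q=R.from_quat(q)
    def f(j):
        x,r=fk(j,PAR);return np.r_[(x-P)/100,((r*TC).inv()*Q).as_rotvec()]
    out=[]
    for s in seeds:
        o=least_squares(f,np.clip(s,LO+m+.01,HI-m-.01),bounds=(LO+m,HI-m),max_nfev=60)
        if np.abs(o.fun).max()<2e-3 and not any(np.abs(o.x-k).max()<.05 for k in out):out.append(o.x)
    return out
E
cat > scan.py <<'E'
from kin import *
np.set_printoptions(precision=2,suppress=True)
rng=np.random.default_rng(1)
sd=[np.r_[rng.uniform(.2,1.2),rng.uniform(-.3,.6),rng.uniform(-1,0),rng.uniform(-3,1.6),rng.uniform(-1.5,0),rng.uniform(-3,3)] for _ in range(14)]
for t in(15,20,25,30,35):
  for roll in(0,-10,10):
    for x in(-65,-40,-20):
      res=[]
      for zz in(67,18):
        r=R.from_euler("z",YAW)*R.from_euler("x",np.radians(roll))*R.from_euler("z",-YAW)*R.from_quat(ori(YAW,np.radians(t)))
        a=ik(ch(x,60,zz),r.as_quat(),sd);res.append(a[0] if a else None)
      if any(v is not None for v in res):print(t,roll,x,*res)
E
python3 scan.py
```

```text
(np.float64(423472.1333535885), [np.float64(60.287399450918706), np.float64(270.52452301995385), np.float64(674.8123743127975), np.float64(25.015060170598577), np.float64(371.72491777489654), np.float64(574.6960353408), -1, -1], array([ 0.5, -0.5,  0.5, -0.5]), np.float64(222.61968276086554), 1.009936878496612e-15)
15 0 -65 [ 0.62  0.29 -0.69  0.35 -0.39  0.73] [ 0.62  0.37 -0.77  0.57 -0.24  0.5 ]
15 0 -40 [ 0.59  0.32 -0.64  0.33 -0.4   0.78] [ 0.59  0.39 -0.72  0.5  -0.26  0.59]
15 0 -20 [ 0.57  0.34 -0.6   0.3  -0.42  0.82] [ 0.57  0.41 -0.68  0.45 -0.28  0.66]
15 -10 -65 [ 0.77  0.36 -0.58  0.55 -0.6   0.45] [ 0.77  0.43 -0.66  0.69 -0.48  0.29]
15 -10 -40 [ 0.74  0.39 -0.54  0.54 -0.61  0.5 ] [ 0.74  0.45 -0.61  0.66 -0.49  0.35]
15 -10 -20 [ 0.72  0.4  -0.5   0.52 -0.62  0.54] [ 0.72  0.47 -0.57  0.64 -0.5   0.4 ]
15 10 -65 [ 0.43  0.26 -0.78 -0.32 -0.23  1.51] [ 0.43  0.35 -0.87 -0.99 -0.09  2.18]
15 10 -40 [ 0.41  0.29 -0.74 -0.31 -0.26  1.51] [ 0.41  0.37 -0.82 -0.77 -0.11  1.98]
15 10 -20 [ 0.4   0.31 -0.7  -0.3  -0.28  1.52] [ 0.4   0.39 -0.78 -0.66 -0.13  1.88]
20 0 -65 
[... 643 characters left out ...]
0.45  0.36 -0.94 -2.89 -0.12 -2.22]
20 10 -20 [ 0.44  0.28 -0.81 -0.41 -0.09  1.59] [ 0.44  0.38 -0.9  -2.76 -0.1  -2.34]
25 0 -65 [ 0.73  0.27 -0.91  1.43 -0.26 -0.45] None
25 0 -40 [ 0.7   0.29 -0.87  1.37 -0.25 -0.36] None
25 0 -20 [ 0.67  0.3  -0.83  1.31 -0.24 -0.27] None
25 -10 -65 [ 0.89  0.34 -0.8   1.1  -0.48 -0.2 ] [ 0.89  0.43 -0.87  1.43 -0.43 -0.56]
25 -10 -40 [ 0.85  0.36 -0.76  1.08 -0.48 -0.14] [ 0.85  0.45 -0.83  1.4  -0.43 -0.49]
25 -10 -20 [ 0.83  0.37 -0.73  1.06 -0.48 -0.09] [ 0.83  0.46 -0.8   1.37 -0.42 -0.43]
30 -10 -65 [ 0.96  0.35 -0.91  1.44 -0.5  -0.61] None
30 -10 -40 [ 0.92  0.37 -0.87  1.43 -0.49 -0.56] None
30 -10 -20 [ 0.88  0.38 -0.84  1.43 -0.49 -0.52] None
```

Run:
```python
from kin import *
np.set_printoptions(precision=2,suppress=True)
E=lambda ax,a:R.from_euler(ax,a)
rng=np.random.default_rng(0);A=[];b=[];err=[]
while len(A)<40:
    q=ori(rng.uniform(-1,1),rng.uniform(-.4,.4));P=[rng.uniform(400,700),rng.uniform(-300,500),rng.uniform(30,300)]
    j=bot.solve_ik(P,list(q))
    if j is None: continue
    for s in((-1,-1),):
        r1=E("z",j[0]);r2=r1*E("y",j[1]);r3=r2*E("y",-j[2]);r4=r3*E("x",s[0]*j[3])*E("y",-j[4]);r6=r4*E("x",s[1]*j[5])
    A.append(np.hstack([r.as_matrix() for r in(r1,r2,r3,r6)]));b.append(P);err.append((r6.inv()*R.from_quat(q)).as_quat())
x,*_=np.linalg.lstsq(np.vstack(A),np.hstack(b),rcond=None);res=(np.vstack(A)@x-np.hstack(b));print(x.reshape(-1,3),np.abs(res).max())
print(np.array(err)[:6])
```

```text
[[ 90.81 -60.62 133.14]
 [ 12.03 -60.62 595.84]
 [345.54 -60.62  36.44]
 [379.1    0.37  -5.62]] 96.47051894047456
[[ 0.5 -0.5  0.5 -0.5]
 [ 0.5 -0.5  0.5 -0.5]
 [ 0.5 -0.5  0.5 -0.5]
 [ 0.5 -0.5  0.5 -0.5]
 [ 0.5 -0.5  0.5 -0.5]
 [ 0.5 -0.5  0.5 -0.5]]
```

```bash
cat > kin.py <<'E'
from h import *
from scipy.optimize import least_squares
import os
LO=np.array([-3.07,-1.43,-1.02,-3.03,-3.05,-3.03]);HI=np.array([3.07,2.12,1.25,1.67,0,3.03])
E=lambda ax,a:R.from_euler(ax,a)
TC=R.from_quat([.5,-.5,.5,-.5])
def chain(j):
    r=[E("z",j[0])]
    for a,v in(("y",j[1]),("y",-j[2]),("x",-j[3]),("y",-j[4]),("x",-j[5])): r.append(r[-1]*E(a,v))
    return np.hstack([q.as_matrix() for q in r]),r[-1]
if not os.path.exists("v.npy"):
    rng=np.random.default_rng(0);A=[];b=[]
    while len(A)<60:
        q=ori(rng.uniform(-1,1),rng.uniform(-.4,.4));P=[rng.uniform(400,700),rng.uniform(-300,500),rng.uniform(30,300)]
        j=bot.solve_ik(P,list(q))
        if j is not None: A.append(chain(j)[0]);b.append(P)
    x=np.linalg.lstsq(np.vstack(A),np.hstack(b),rcond=None)[0]
    print(x.reshape(-1,3).round(1),np.abs(np.vstack(A)@x-np.hstack(b)).max());np.save("v.npy",x)
VV=np.load("v.npy")
def fk(j):
    M,r=chain(j);return M@VV,r*TC
def ik(P,q,seeds,m=.03):
    Q=R.from_quat(q)
    def f(j):
        x,r=fk(j);return np.r_[(x-P)/100,(r.inv()*Q).as_rotvec()]
    out=[]
    for s in seeds:
        o=least_squares(f,np.clip(s,LO+m+.01,HI-m-.01),bounds=(LO+m,HI-m),max_nfev=60)
        if np.abs(o.fun).max()<2e-3 and not any(np.abs(o.x-k).max()<.05 for k in out):out.append(o.x)
    return out
E
python3 -c "
from kin import *
x,r=fk(bot.read_state()['joint_pos']);print(x,r.as_quat(),bot.read_state()['tcp_pos'])" && python3 scan.py
```

```text
[[ -0.   -0.  198.8]
 [  0.    0.  601.6]
 [231.8   0.    0. ]
 [231.8 -95.9  -0. ]
 [189.  -95.9   0. ]
 [189.   -0.   -0. ]] 1.4779288903810084e-12
[296.33823438 605.95902386 225.69425949] [ 9.74244537e-01 -2.25492732e-01 -8.76372958e-05  7.76324651e-04] [296.33823438 605.95902386 225.69425949]
15 0 -65 [ 0.9   0.29 -0.7   0.46 -0.43  0.35] [ 0.84  0.36 -0.82  0.73 -0.27  0.12]
15 0 -40 [ 0.87  0.33 -0.64  0.43 -0.45  0.41] [ 0.83  0.39 -0.75  0.64 -0.3   0.22]
15 0 -20 [ 0.85  0.35 -0.59  0.41 -0.47  0.46] [ 0.82  0.41 -0.69  0.58 -0.32  0.3 ]
15 -10 -65 [ 0.96  0.34 -0.67  0.58 -0.59  0.23] [ 0.92  0.41 -0.75  0.74 -0.47  0.08]
15 -10 -40 [ 0.93  0.37 -0.62  0.57 -0.6   0.28] [ 0.9   0.43 -0.7   0.71 -0.48  0.14]
15 -10 -20 [ 0.9   0.4  -0.58  0.56 -0.61  0.32] [ 0.88  0.46 -0.66  0.69 -0.49  0.18]
15 10 -65 [ 0.84  0.27 -0.66  0.17 -0.34  0.64] [ 0.83  0.35 -0.75  0.31 -0.17  0.51]
15 10 -40 [ 0.81  0.3  -0.59  0.13 -0.37  0.72] [ 0.8   0.38 -0.66  0.2  -0.23  0.65]
15 10 -20 [ 0.78  0.33 -0.54  0.1  -0.39  0.77] [ 0.78  0.4  -0.6   0.14 -0.26  0.72]
20 0 -65 [ 0.81  0.26 -0.89  0.99 -0.27 -0.09] None
20 0 -40 [ 0.8   0.29 -0.84  0.92 -0.28 -0.01] None
20 0 -20 [ 0.79  0.32 -0.79  0.86 -0.3   0.06] None
20 -10 -65 [ 0.93  0.31 -0.81  0.87 -0.5  -0.03] [ 0.83  0.38 -0.9   1.2  -0.39 -0.29]
20 -10 -40 [ 0.9   0.34 -0.76  0.86 -0.5   0.02] [ 0.81  0.4  -0.85  1.16 -0.39 -0.23]
20 -10 -20 [ 0.88  0.36 -0.72  0.84 -0.5   0.06] [ 0.8   0.42 -0.81  1.13 -0.39 -0.18]
20 10 -20 [ 0.66  0.29 -0.87  0.98 -0.06 -0.  ] None
25 -10 -65 [ 0.84  0.29 -0.93  1.28 -0.43 -0.35] None
25 -10 -40 [ 0.81  0.31 -0.89  1.27 -0.43 -0.31] None
25 -10 -20 [ 0.79  0.34 -0.85  1.26 -0.43 -0.27] [ 0.66  0.4  -0.9   1.64 -0.37 -0.55]
```

```bash
cat > scan2.py <<'E'
from kin import *
np.set_printoptions(precision=2,suppress=True)
rng=np.random.default_rng(1)
sd=[np.r_[rng.uniform(-.8,1.6),rng.uniform(-.8,1.2),rng.uniform(-1,1),rng.uniform(-3,1.6),rng.uniform(-2.5,0),rng.uniform(-3,3)] for _ in range(60)]
for t in(25,30,35):
  for roll in(0,10,20):
    for x in(-50,):
      for zz in(67,18):
        r=R.from_euler("z",YAW)*R.from_euler("x",np.radians(roll))*R.from_euler("z",-YAW)*R.from_quat(ori(YAW,np.radians(t)))
        for a in ik(ch(x,60,zz),r.as_quat(),sd): print(t,roll,x,zz,a)
E
time python3 scan2.py
```

```text
real	0m40.489s
user	0m41.011s
sys	0m0.132s
```

```bash
cat > path.py <<'E'
from kin import *
np.set_printoptions(precision=2,suppress=True)
s0=np.array([.84,.29,-.72,.5,-.4,.3])
for t in(13,15,17):
  q=ori(YAW,np.radians(t));s=s0;print("tilt",t)
  for x,z in((-63,18),(-63,30),(-63,45),(-63,67),(-90,92),(-115,115),(-143,142),(-143,200),(-143,300)):
    a=ik(ch(x,60,z),q,[s,s0],m=.02);print(x,z,a)
    if a:s=a[0]
  q=ori(KY,np.radians(t));s=[-.1,.3,-.4,0,-.5,1.6]
  for z in(9,60,300):print("knife",z,ik([545,-218,z],q,[s],m=.02))
E
python3 path.py
```

```text
tilt 13
-63 18 [array([ 0.87,  0.38, -0.72,  0.48, -0.35,  0.34])]
-63 30 [array([ 0.88,  0.36, -0.69,  0.44, -0.39,  0.38])]
-63 45 [array([ 0.89,  0.34, -0.67,  0.39, -0.43,  0.42])]
-63 67 [array([ 0.9 ,  0.31, -0.63,  0.35, -0.5 ,  0.47])]
-90 92 [array([ 0.94,  0.24, -0.65,  0.33, -0.55,  0.45])]
-115 115 [array([ 0.98,  0.18, -0.66,  0.31, -0.61,  0.43])]
-143 142 [array([ 1.03,  0.11, -0.67,  0.3 , -0.68,  0.41])]
-143 200 [array([ 1.04,  0.05, -0.58,  0.25, -0.83,  0.46])]
-143 300 [array([ 1.04, -0.02, -0.4 ,  0.21, -1.07,  0.53])]
knife 9 [array([-0.05,  0.36, -0.61, -0.02, -0.37,  1.61])]
knife 60 [array([-0.05,  0.28, -0.57, -0.01, -0.5 ,  1.61])]
knife 300 [array([-0.05,  0.04, -0.24, -0.01, -1.06,  1.6 ])]
tilt 15
-63 18 [array([ 0.84,  0.36, -0.81,  0.73, -0.27,  0.13])]
-63 30 [array([ 0.86,  0.35, -0.78,  0.63, -0.32,  0.21])]
-63 45 [array([ 0.88,  0.33, -0.74,  0.54, -0.37,  0.28])]
-63 67 [array([ 0.9 ,  0.3 , -0.7 ,  0.46, -0.44,  0.36])]
-90 92 [array([ 0.94,  0.23, -0.71,  0.42, -0.5 ,  0.35])]
-115 115 [array([ 0.99,  0.17, -0.72,  0.39, -0.56,  0.34])]
-143 1
[... 389 characters left out ...]
  0.34, -0.92,  1.18, -0.19, -0.22])]
-63 30 [array([ 0.79,  0.33, -0.88,  0.95, -0.24, -0.05])]
-63 45 [array([ 0.85,  0.31, -0.83,  0.77, -0.29,  0.09])]
-63 67 [array([ 0.88,  0.28, -0.77,  0.61, -0.37,  0.21])]
-90 92 [array([ 0.94,  0.22, -0.77,  0.54, -0.44,  0.24])]
-115 115 [array([ 0.99,  0.15, -0.78,  0.49, -0.51,  0.25])]
-143 142 [array([ 1.06,  0.08, -0.77,  0.45, -0.59,  0.24])]
-143 200 [array([ 1.07,  0.01, -0.67,  0.36, -0.76,  0.34])]
-143 300 [array([ 1.08, -0.06, -0.48,  0.29, -1.01,  0.44])]
knife 9 [array([-0.05,  0.34, -0.66, -0.03, -0.27,  1.63])]
knife 60 [array([-0.05,  0.26, -0.62, -0.02, -0.4 ,  1.62])]
knife 300 [array([-0.05,  0.01, -0.29, -0.01, -0.97,  1.6 ])]
```

```bash
sed -i 's/^KY=.*/KY=np.radians(-1.4);TILT=np.radians(15);GX=-62;H=9/' h.py
python3 - <<'E'
from h import *
np.set_printoptions(precision=2,suppress=True)
q=list(ori(KY,TILT));g=np.array([603+GX*np.cos(KY),-218+.0,0])
p=bot.read_state()["tcp_pos"];bot.line_to([p[0],p[1],380],200)
bot.move_ptp([g[0],g[1],320],q);bot.move_gripper(55)
bot.line_to([g[0],g[1],60],200);bot.line_to([g[0],g[1],H],50)
s=bot.read_state();print(s["t"],s["tcp_pos"],s["contact_force"])
bot.move_gripper(10,30);s=bot.read_state();print(s["width"],s["finger_force"],s["contact_force"],s["tcp_pos"])
bot.line_to([g[0],g[1],80],80)
a,b=bot.camera("top"),bot.camera("scene");s=bot.read_state();print(s["t"],s["width"],s["contact_force"],s["joint_pos"])
cv2.imwrite("pics/g.png",cv2.resize(np.hstack([a[120:290,330:530],b[140:310,150:350]])[:,:,::-1],None,fx=2,fy=2,interpolation=2))
E
```

```text
7.4083 [ 541.3  -218.04    9.35] [-0.07  0.2   0.57]
19.365966898817273 29.692490100860596 [-1.06  0.66  1.89] [ 541.08 -218.02    9.08]
9.2167 19.491095156967226 [-0.06 -0.5  -1.12] [-0.05  0.23 -0.58 -0.02 -0.49  1.61]
```

View pics/g.png

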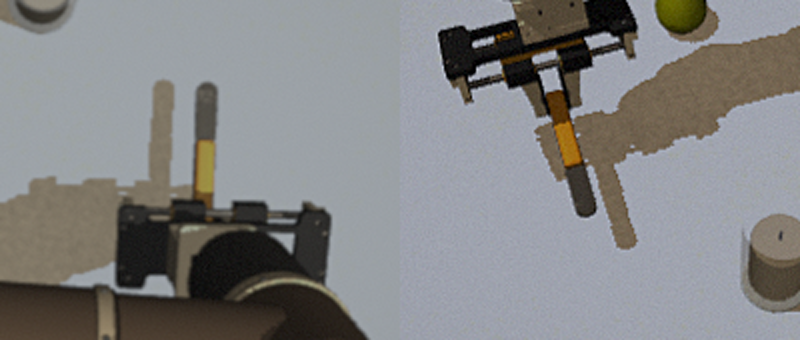

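The knife is held level and straight, with its tip at top pixel (432.5,161.5). I'll check the tip position, then carry the knife to the bay.

Run:
```python
from h import *
np.set_printoptions(precision=2,suppress=True)
tip=plane("top",(432.3,161.3),80);p=bot.read_state()["tcp_pos"];print("tip",tip,"fwd of tcp",tip[0]-p[0],"expected",80-GX,"dy",tip[1]-p[1])
bot.line_to([p[0],p[1],330],200)
q=list(ori(YAW,TILT));x=-8+GX
print(bot.solve_ik(list(ch(x-80,60,330)),q))
bot.move_ptp(list(ch(x-80,60,330)),q)
bot.line_to(list(ch(x-80,60,140)),200)
s=bot.read_state();print(s["t"],s["tcp_pos"],s["width"],s["joint_pos"],s["contact_force"])
a,b=bot.camera("top"),bot.camera("scene")
cv2.imwrite("pics/p.png",cv2.resize(np.hstack([a[110:290,120:320],b[60:240,330:530]])[:,:,::-1],None,fx=2,fy=2,interpolation=2))
```

```text
tip [ 680.7  -221.59   80.  ] fwd of tcp 140.13914153933808 expected 142 dy -3.6472277175830072
[ 1.08 -0.07 -0.39  0.24 -1.11  0.49]
13.5667 [457.94 285.02 140.62] 19.670792003311654 [ 1.06  0.08 -0.74  0.37 -0.63  0.31] [-0.32  0.25 -1.05]
```

View pics/p.png

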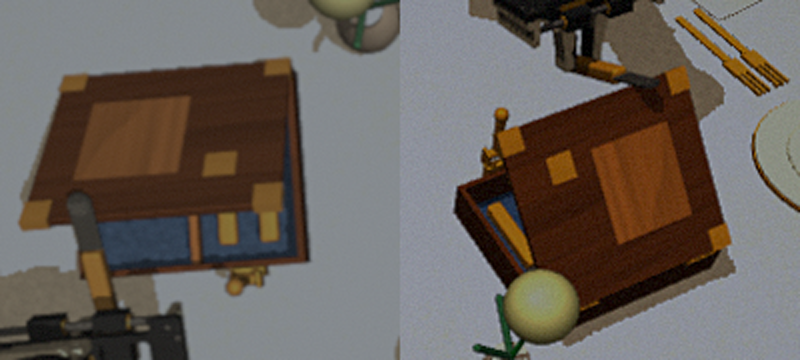

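While descending, the blade landed on the lid's edge: it is drawn over the lid at about (159,207). The lid has moved down a little and the knife has pitched up in the grip. I'll back off upward and measure both.

Run:
```python
from h import *
np.set_printoptions(precision=2,suppress=True)
p,e=tri((159,207.5),(457.5,100));print("tip",p,e,toch(p))
t0=bot.read_state()["tcp_pos"];print("tcp chest",toch(t0))
bot.line_to(list(t0+[0,0,130]),150)
u=bot.read_state()["tcp_pos"];bot.line_to(list(u+RZ@[-60,0,0]),150)
s=bot.read_state();print(s["t"],s["tcp_pos"],s["width"],s["contact_force"])
a,b=bot.camera("top"),bot.camera("scene")
cv2.imwrite("pics/ra.png",a[:,:,::-1]);cv2.imwrite("pics/rb.png",b[:,:,::-1])
cv2.imwrite("pics/r.png",np.vstack([cv2.resize(a[120:270,115:315],None,fx=4,fy=4,interpolation=2)[:300*2],])[:,:,::-1])
cv2.imwrite("pics/r2.png",cv2.resize(b[10:160,340:540],None,fx=4,fy=4,interpolation=2)[:,:,::-1])
```

```text
tip [581.66 293.07 220.36] 3.9660509399964385 [-25.74  57.33 220.36]
tcp chest [-149.53   60.58  141.04]
15.2417 [397.71 280.07 269.89] 19.50395958797555 [ 0.38  0.   -0.66]
```

View pics/r.png

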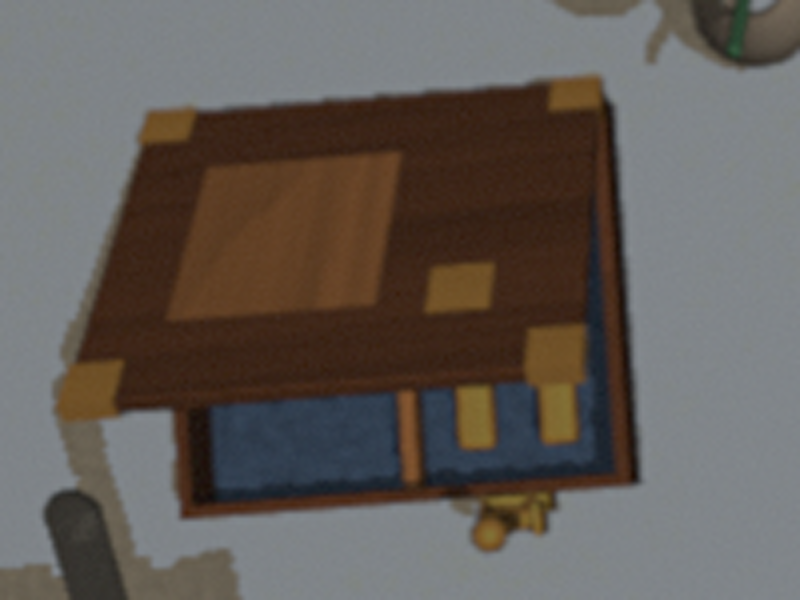

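View pics/r2.png

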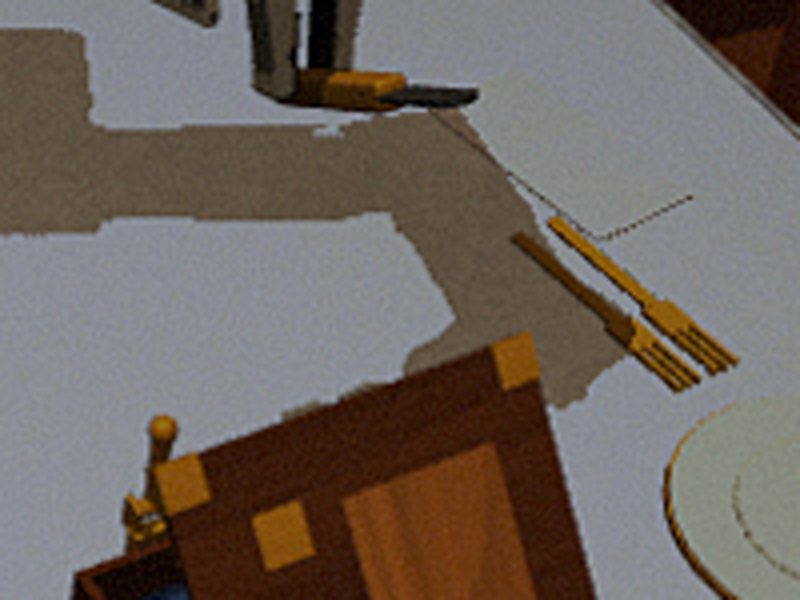

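Two more readings: the tip is now at top (133.7,243) and scene (459.5,33.7). The lid edge is at top (261,214.5) and (130.5,218).

Run:
```python
from h import *
np.set_printoptions(precision=2,suppress=True)
p,e=tri((133.7,243),(459.5,33.7));t=bot.read_state()["tcp_pos"];d=RZ.T@(p-t);print("tip",p,e,"rel",d,np.degrees(np.arctan2(d[2],d[0])),np.linalg.norm(d))
for a,b in(((261,214.5),(379.2,126)),((130.5,218),(473,93.2))):
    p,e=tri(a,b);l=toch(p);print("lid edge",l,e,"ang",np.degrees(np.arctan2(l[2]-50,105-l[0])-np.arctan2(10,210)))
# predicted pixel of lid edge corners (top face) for angles
for th in(36,38,40,42,44,46,48):
    t=np.radians(th);P=[ch(105-210*np.cos(t)+10*np.sin(t),y,50+210*np.sin(t)+10*np.cos(t)) for y in(-120,120)]
    print(th,proj("top",P).ravel(),proj("scene",P).ravel())
```

```text
tip [524.84 290.08 345.28] 9.722970292009236 rel [127.06  -1.03  75.48] 30.713304694712654 147.79069628094877
lid edge [ -52.27 -119.24  197.32] 6.980267097695541 ang 40.4011829042328
lid edge [-39.84 115.7  204.76] 2.5741390049931927 ang 44.16927969888299
36 [261.24 217.43 133.28 228.24] [374.7  129.28 465.64  95.26]
38 [260.59 214.85 131.9  225.75] [376.14 128.9  467.63  94.66]
40 [259.93 212.15 130.54 223.12] [377.64 128.62 469.67  94.16]
42 [259.28 209.31 129.19 220.37] [379.19 128.46 471.77  93.77]
44 [258.63 206.35 127.86 217.48] [380.81 128.42 473.93  93.49]
46 [257.97 203.26 126.56 214.47] [382.48 128.49 476.14  93.32]
48 [257.32 200.05 125.28 211.33] [384.2  128.69 478.41  93.25]
```

The lid is now at about 42° (it was about 46°), and the knife is pitched up about 31°. My plan is to set it down level on the table, push the lid back open, regrasp, and enter from further in front. First I'll check that entry path offline and set the knife down.

Run:
```python
from kin import *
np.set_printoptions(precision=2,suppress=True)
for t in(15,10,5):
  q=ori(YAW,np.radians(t));s=np.array([1.05,.1,-.7,.37,-.6,.3])
  for x,z in((-150,72),(-180,72),(-200,80),(-220,72),(-220,110),(-220,200),(-220,300)):
    a=ik(ch(x,60,z),q,[s],m=.02);print(t,x,z,a)
    if a:s=a[0]
K=[541,-150.]
u=bot.read_state()["tcp_pos"]
bot.line_to([u[0],u[1],330],150)
q=list(ori(KY,np.radians(-16)))
bot.move_ptp([*K,250],q);bot.line_to([*K,50],150);bot.line_to([*K,12],30)
s=bot.read_state();print(s["t"],s["tcp_pos"],s["contact_force"])
if s["contact_force"][2]<1:
    bot.line_to([*K,10],20);s=bot.read_state();print(s["contact_force"])
bot.move_gripper(34);bot.line_to([*K,100],150)
a=bot.camera("top");cv2.imwrite("pics/k2.png",a[:,:,::-1]);print(bot.read_state()["t"])
```

```text
15 -150 72 [array([ 1.02,  0.18, -0.87,  0.54, -0.42,  0.15])]
15 -180 72 [array([ 1.08,  0.14, -0.93,  0.57, -0.41,  0.07])]
15 -200 80 [array([ 1.13,  0.1 , -0.95,  0.54, -0.45,  0.04])]
15 -220 72 [array([ 1.16,  0.09, -1.  ,  0.59, -0.42, -0.04])]
15 -220 110 [array([ 1.2 ,  0.03, -0.91,  0.45, -0.56,  0.08])]
15 -220 200 [array([ 1.23, -0.09, -0.74,  0.32, -0.83,  0.22])]
15 -220 300 [array([ 1.23, -0.16, -0.55,  0.27, -1.09,  0.31])]
10 -150 72 [array([ 1.01,  0.21, -0.72,  0.27, -0.55,  0.42])]
10 -180 72 [array([ 1.07,  0.18, -0.78,  0.29, -0.54,  0.35])]
10 -200 80 [array([ 1.11,  0.14, -0.8 ,  0.28, -0.56,  0.31])]
10 -220 72 [array([ 1.15,  0.12, -0.85,  0.3 , -0.53,  0.25])]
10 -220 110 [array([ 1.16,  0.06, -0.79,  0.25, -0.65,  0.3 ])]
10 -220 200 [array([ 1.16, -0.05, -0.64,  0.2 , -0.91,  0.38])]
10 -220 300 [array([ 1.17, -0.12, -0.46,  0.17, -1.15,  0.43])]
5 -150 72 [array([ 0.97,  0.25, -0.59,  0.11, -0.67,  0.61])]
5 -180 72 [array([ 1.02,  0.21, -0.65,  0.11, -0.66,  0.55])]
5 -200 80 [array([ 1.06,  0.17, -0.68,  0.12, -0.67,  0.51])]
5 -220 72 [array([ 1.1 ,  0.16, -0.73,  0.12, -0.64,  0.46])]
5 -220 110 [array([ 1.1 ,  0.1 , -0.67,  0.11, -0.75,  0.48])]
5 -220 200 [array([ 1.1 ,  0.  , -0.54,  0.09, -0.99,  0.51])]
5 -220 300 [array([ 1.1 , -0.07, -0.37,  0.08, -1.23,  0.53])]
20.4833 [ 541.16 -150.     12.2 ] [ 0.78 -0.06 -0.75]
[0.79 0.63 0.16]
22.0583
```

Run:
```python
from h import *
np.set_printoptions(precision=2,suppress=True)
def edge():
    # lid free edge = row at which lid colour ends, along columns left of clamp, in top image
    a=bot.camera("top");return a
z=250
p=bot.read_state()["tcp_pos"];bot.line_to([p[0],p[1],z],250);bot.move_gripper(0)
q=list(ori(YAW,0))
bot.move_ptp(list(ch(-115,20,300)),q);bot.line_to(list(ch(-115,20,165)),200)
f0=bot.read_state()["contact_force"]
for x in np.arange(-90,-43,4.):
    bot.line_to(list(ch(x,20,165)),60 if x>-80 else 120)
    s=bot.read_state();f=RZ.T@(s["contact_force"]-f0);print(x,toch(s["tcp_pos"])[0].round(1),f.round(1))
    if abs(f[0])>14:break
bot.line_to(list(ch(-115,20,165)),150);bot.line_to(list(ch(-115,20,290)),250)
bot.move_ptp([541,-150,290],list(ori(KY,TILT)))
a=bot.camera("top");b=bot.camera("scene");cv2.imwrite("pics/l2.png",a[:,:,::-1]);cv2.imwrite("pics/l2s.png",b[:,:,::-1]);print(bot.read_state()["t"])
k=cv2.imread("pics/k2.png")
cv2.imwrite("pics/v.png",np.vstack([np.hstack([cv2.resize(k[140:270,340:440],None,fx=3,fy=3),cv2.resize(a[130:260,115:280,::-1],None,fx=3,fy=3)])]))
```

```text
-90.0 -89.3 [-0.  -0.3 -0.1]
-86.0 -86.0 [-1.   0.7 -0.6]
-82.0 -81.9 [-0.9 -0.9 -0.1]
-78.0 -77.8 [ 0.  -0.7 -1.8]
-74.0 -73.8 [-0.2  0.3 -1.1]
-70.0 -69.8 [ 0.4 -0.   0.4]
-66.0 -65.8 [ 0.3 -0.8 -0. ]
-62.0 -64.3 [-12.5   1.4   8.1]
-58.0 -63.2 [-28.5   4.3  20.5]
31.0167
```

View pics/v.png

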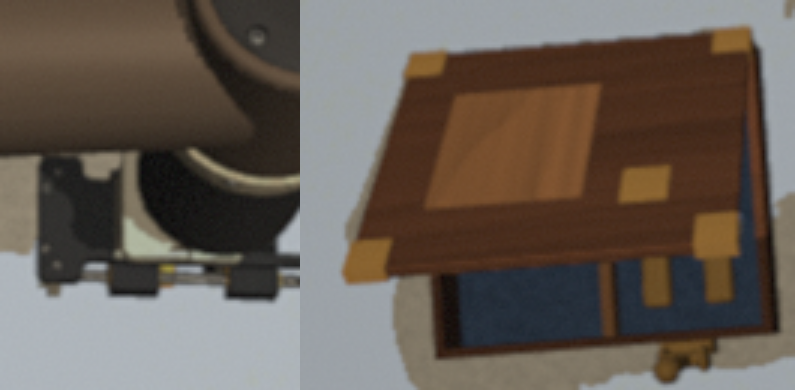

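The lid is still at about 42° (its corner is still at (261,215)). That leaves roughly 10 mm beside the gripper body, which is enough. Next I regrasp and check the knife's pitch in code.

Run:
```python
from h import *
np.set_printoptions(precision=2,suppress=True)
K=[541,-150.]
bot.move_gripper(50);bot.line_to([*K,50],200);bot.line_to([*K,9],50)
s=bot.read_state();print(s["tcp_pos"],s["contact_force"])
bot.move_gripper(10,45);bot.line_to([*K,90],120)
s=bot.read_state();print(s["t"],s["width"],s["contact_force"],s["tcp_pos"])
t=s["tcp_pos"];h=np.array([np.cos(KY),np.sin(KY),0])
im={n:bot.camera(n) for n in("top","scene")}
for n in im:
    i=im[n].astype(int);cv2.imwrite(f"pics/k3{n}.png",im[n][:,:,::-1])
    bg=np.median(i.reshape(-1,3),0)
    m=(i.sum(2)<.62*bg.sum())&(i.max(2)-i.min(2)<25)
    e=proj(n,t+h*141)[0];b=proj(n,t+h*90)[0];d=(e-b)/np.linalg.norm(e-b);nn=np.array([-d[1],d[0]])
    yy,xx=np.where(m);v=np.c_[xx,yy]-b;a=v@d;c=v@nn;k=(a>-2)&(a<60)&(abs(c)<14)
    L=np.linalg.norm(e-b);print(n,"expected len",L,"seen",np.percentile(a[k],99.5),"lateral base/tip",[c[k&(abs(a-x)<4)].mean() for x in(4,L-6)])
    print({p:proj(n,t+141*(h*np.cos(np.radians(p))+np.array([0,0,np.sin(np.radians(p))])))[0].round(1) for p in(-10,-5,0,5,10)},"tip seen",b+d*a[k].max()+nn*c[k&(a>a[k].max()-4)].mean())
```

```text
[ 541.23 -149.97    9.17] [0.04 1.2  0.33]
35.7417 19.162800219375775 [ 0.46  0.14 -0.95] [ 540.31 -150.     89.2 ]
top expected len 25.037126666932725 seen 25.530525405779237 lateral base/tip [np.float64(-0.5931770537811353), np.float64(-0.40945551965511817)]
{-10: array([398. , 162.9]), -5: array([398.8, 161.4]), 0: array([399.5, 160.4]), 5: array([400.3, 160. ]), 10: array([401., 160.])} tip seen [399.63 159.01]
scene expected len 21.069633423905486 seen 22.198928080610173 lateral base/tip [np.float64(-0.4894681896028218), np.float64(-0.41242845019751695)]
{-10: array([276.9, 239.4]), -5: array([276.8, 237.1]), 0: array([276.5, 234.3]), 5: array([276. , 231.1]), 10: array([275.4, 227.3])} tip seen [277.25 235.55]
```

The knife is level, with its tip 141 mm ahead of the TCP as expected. Now the insertion.

Run:
```python
from h import *
np.set_printoptions(precision=2,suppress=True)
q=list(ori(YAW,TILT));p=bot.read_state()["tcp_pos"]
def st(n):
    s=bot.read_state();print(n,s["t"],toch(s["tcp_pos"]),s["contact_force"],s["width"]);return s
bot.line_to([p[0],p[1],300],250)
bot.move_ptp(list(ch(-217,60,300)),q);bot.line_to(list(ch(-217,60,110)),200);st("pre")
bot.line_to(list(ch(-195,60,76)),120)
f0=st("front")["contact_force"];ok=True
for x,z in((-160,72),(-125,68),(-95,66),(-71,65),(-71,45),(-71,30),(-71,22)):
    bot.line_to(list(ch(x,60,z)),90);s=st((x,z))
    if np.abs(s["contact_force"]-f0).max()>6:ok=False;print("CONTACT");break
if ok:
    for z in(20,18.5,17.5):
        bot.line_to(list(ch(-71,60,z)),20);s=st(z)
        if s["contact_force"][2]-f0[2]>2:break
```

```text
pre 39.6 [-216.53   60.3   110.66] [-0.66  0.32 -1.13] 19.273418235351865
front 40.0833 [-194.78   59.84   76.49] [ 0.72 -0.52 -1.72] 19.27538743695389
(-160, 72) 40.625 [-160.08   59.73   72.07] [ 0.79 -0.43 -0.84] 19.52188910235213
(-125, 68) 41.1667 [-125.29   59.52   67.7 ] [ 0.19 -0.48 -1.24] 19.303807838372002
(-95, 66) 41.65 [-95.36  59.63  65.77] [-1.21 -0.63 -0.85] 19.188891058769862
(-71, 65) 42.0667 [-71.29  59.69  64.81] [-0.17 -0.17 -0.36] 19.31822196343492
(-71, 45) 42.4417 [-71.61  59.39  44.75] [ 0.59  0.68 -1.02] 19.62754389458154
(-71, 30) 42.7583 [-71.04  59.5   30.28] [-0.58 -0.7  -0.79] 19.100285527078842
(-71, 22) 43.0083 [-70.87  59.56  22.4 ] [-0.38 -0.24 -1.48] 19.685070549813393
20 43.2583 [-70.82  60.02  20.41] [ 0.65  0.13 -0.55] 19.293843730571126
18.5 43.5083 [-71.01  59.89  18.52] [ 0.33 -0.28 -1.18] 19.550464340061342
17.5 43.7583 [-70.98  59.99  17.5 ] [-0.01  0.48 -1.12] 19.306103932089652
```

Run:
```python
from h import *
np.set_printoptions(precision=2,suppress=True)
bot.line_to(list(ch(-71,60,16.7)),20)
bot.move_gripper(34);s=bot.read_state();print(s["t"],s["width"],s["contact_force"])
bot.line_to(list(ch(-71,60,62)),120);bot.line_to(list(ch(-140,60,110)),200);bot.line_to(list(ch(-170,60,270)),250)
a,b=bot.camera("top"),bot.camera("scene");s=bot.read_state();print(s["t"],s["contact_force"])
cv2.imwrite("pics/in.png",np.hstack([cv2.resize(i[:,:,::-1],None,fx=3,fy=3,interpolation=2) for i in(a[160:260,120:280],b[85:185,345:445])]))
```

```text
44.5333 33.996233035376 [-0.05  0.2   0.15]
46.525 [ 0.35 -0.15 -1.53]
```

View pics/in.png

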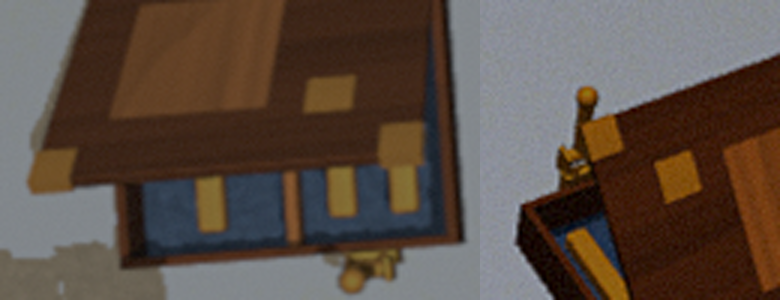

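The knife lies flat and straight in the empty bay, with its handle at about (190,227) in the top view, parallel to the others. Now I close the lid along its arc.

Run:
```python
from h import *
np.set_printoptions(precision=2,suppress=True)
q=list(ori(YAW,0))
def P(th,r=185,dz=0):
    t=np.radians(th);return list(ch(105-r*np.cos(t)+10*np.sin(t),60,50+r*np.sin(t)+10*np.cos(t)+dz))
p=P(50);p[2]+=60
bot.move_ptp(p,q);bot.move_gripper(0);f0=bot.read_state()["contact_force"]
for th in(50,44,38,32,26,20,15,10,6,3,1,0):
    bot.line_to(P(th),130 if th>5 else 50);s=bot.read_state();f=s["contact_force"]-f0
    print(th,round(s["t"],2),f.round(1))
    if np.linalg.norm(f)>30:print("STOP");break
for dz in(-1,-2,-3):
    if s["contact_force"][2]-f0[2]>12:break
    bot.line_to(P(0,dz=dz),20);s=bot.read_state();print(dz,s["tcp_pos"],s["contact_force"]-f0)
bot.line_to(P(0,dz=120),250)
im={n:bot.camera(n) for n in("top","scene")}
for n in im:cv2.imwrite(f"pics/c_{n}.png",im[n][:,:,::-1])
print(bot.read_state()["t"])
# ball: brass pixels near the projected position
for a in(1.5,1.57,1.66,1.75,1.85,2.0):
    B=ch(-117+60*np.cos(a),-60,71+60*np.sin(a));print(a,proj("top",B)[0].round(1),proj("scene",B)[0].round(1))
# corners of the shut lid, expected pixels
print([proj(n,ch(-105,-120,60))[0].round(1) for n in im])
```

```text
50 48.61 [ 0.1 -0.5  0.8]
44 48.91 [-1.  -0.7 -0.3]
38 49.21 [-0.3  0.2  0.2]
32 49.51 [-0.1  0.2 -1.3]
26 49.81 [-0.2 -0.1 -0.3]
20 50.11 [0.1 0.7 0.4]
15 50.38 [ 0.6 -0.2 -0.2]
10 50.66 [-0.9 -0.3  0.2]
6 50.91 [-0.3  0.1  0.6]
3 51.25 [-0.3 -0.7 -0.2]
1 51.53 [-0.5  1.  -0. ]
0 51.78 [ 0.1 -1.4  2.7]
-1 [527.71 291.26  60.21] [-4.08 -1.6  11.5 ]
-2 [527.73 291.25  60.11] [-6.94 -1.92 17.39]
53.025
1.5 [236.6 247.8] [382.6 120.8]
1.57 [236.8 250. ] [381.6 119.6]
1.66 [237.  252.7] [380.4 118.2]
1.75 [237.3 255.4] [379.2 116.9]
1.85 [237.6 258.4] [377.8 115.7]
2.0 [238.3 262.6] [375.8 114.4]
[array([271.6, 240. ]), array([359.1, 151.6])]
```

Run:
```python
from h import *
np.set_printoptions(precision=2,suppress=True)
i=cv2.imread("pics/c_top.png").astype(int);w=i[205:250,150:280];print("blue px",((w[...,0]>w[...,2]+15)).sum(), "before",end=" ")
i=cv2.imread("pics/top0.png").astype(int);w=i[205:250,150:280];print(((w[...,0]>w[...,2]+15)).sum())
q=list(ori(YAW,0))
def B(a,d=-6): return list(ch(-117+60*np.cos(a),-60,71+60*np.sin(a)+d))
a0=1.68
bot.move_gripper(45)
p=B(a0);bot.line_to([p[0],p[1],185],250)
bot.line_to(p,120);f0=bot.read_state()["contact_force"]
bot.move_gripper(8,10);s=bot.read_state();print(s["t"],s["width"],s["contact_force"]-f0)
for a in np.r_[np.linspace(1.55,.1,9),0,-.02]:
    bot.line_to(B(a),80 if a>.2 else 40);s=bot.read_state();f=s["contact_force"]-f0
    print(round(a,2),round(s["t"],2),s["width"].round(1),f.round(1))
    if np.linalg.norm(f)>35:print("STOP");break
```

```text
blue px 0 before 2199
55.825 16.942196974953557 [-0.28 -0.96  2.85]Traceback (most recent call last):
  File "<stdin>", line 14, in <module>
AttributeError: 'float' object has no attribute 'round'
```

Run:
```python
from h import *
def B(a,d=-6): return list(ch(-117+60*np.cos(a),-60,71+60*np.sin(a)+d))
s=bot.read_state();f0=np.zeros(3);print(s["t"],s["width"],s["contact_force"].round(1),toch(s["tcp_pos"]).round(1))
for a in np.r_[np.linspace(1.4,.1,8),0,-.02]:
    bot.line_to(B(a),80 if a>.2 else 40);s=bot.read_state();f=s["contact_force"]
    print(round(a,2),round(s["t"],2),round(s["width"],1),f.round(1))
    if np.linalg.norm(f)>35:print("STOP");break
```

```text
56.075 16.922268583650787 [ 1.3 -0.7  0.6] [-115.3  -60.1  125. ]
1.4 56.33 16.5 [-0.2 -2.2 -1.2]
1.21 56.62 17.1 [-0.4 -2.2 -2.4]
1.03 56.92 16.7 [-0.4 -2.8 -3.8]
0.84 57.21 16.4 [-1.7 -4.  -3.1]
0.66 57.5 16.6 [-0.3 -5.1 -1.8]
0.47 57.79 16.3 [ 0.5 -5.7 -0.7]
0.29 58.08 17.2 [ 0.5 -6.2 -0.7]
0.1 58.51 16.7 [ 1.6 -7.1 -0.4]
0.0 58.81 17.1 [ 2.5 -6.6 -1.8]
-0.02 59.06 16.5 [ 1.7 -7.2 -0.2]
```

Run:
```python
from h import *
e=lambda z,x=-57:list(ch(x,-60,z))
bot.move_gripper(40);bot.line_to(e(105),150);bot.move_gripper(0)
f0=bot.read_state()["contact_force"]
for z in(86,83,81,80,79):
    bot.line_to(e(z),40);s=bot.read_state();f=s["contact_force"]-f0;print(z,s["tcp_pos"].round(1),f.round(1))
    if f[2]>5:break
bot.line_to(e(140),200);bot.line_to(e(300,-180),300)
i=bot.camera("top").astype(int);cv2.imwrite("pics/end.png",i[:,:,::-1]);print(bot.read_state()["t"])
m=((i[...,0]-i[...,2]>45)&(i[...,0]>90)).astype(np.uint8)
n,_,st,ce=cv2.connectedComponentsWithStats(m)
for k in range(1,n):
    if st[k,4]>8 and 120<ce[k][0]<290 and 120<ce[k][1]<270:print(st[k],ce[k].round(1))
for a in(0,.1,.3):print(a,proj("top",ch(-117+60*np.cos(a),-60,71+60*np.sin(a)))[0].round(1))
print("pear px",i[291,338],"candle",i[115,351],"flower",i[100,290])
```

```text
86 [560.8 173.5  85.8] [-0.1  0.7  0.1]
83 [560.7 173.4  82.9] [-0.  -1.4  0.6]
81 [560.7 173.4  80.9] [ 0.9 -0.3 -0.6]
80 [560.9 173.6  80.1] [ 0.4 -0.   1.8]
79 [561.  173.6  79.7] [-1.  -1.1  5.8]
63.9083
[237 141  29  14 210] [255.9 146.8]
[152 147  29  16 208] [161.1 154.4]
[ 172  169   52   57 2598] [197.1 196.9]
[233 208  19  46 500] [241.5 228.8]
[259 229  14  14 165] [265.1 235.6]
0 [240.3 219.4]
0.1 [239.7 219.5]
0.3 [238.7 220.7]
pear px [128 129  53] candle [123 119 108] flower [133 138 123][ WARN:0@2.535] global loadsave.cpp:1063 imwrite_ Unsupported depth image for selected encoder is fallbacked to CV_8U.
```

The lid is shut, since nothing of the bay shows and contact came at 60 mm. The ball tops out at about 80 mm, so the clamp lies flat. The bystanders haven't moved. Handing in.

```bash
python3 -c "
from plant import bot
print(bot.close_job(),bot.read_state()['t'])"
```

```text
the job is handed in; nothing more can be done
the job is handed in; nothing more can be done
```

I handed the job in at about 64 s: the knife lies flat in the bay with its blade to the hinge, the lid was shut and then the clamp folded down, and the pear, candle and vase were not touched; on the first approach the blade hit the lid's edge and lowered it about 4°, so I set the knife down, regrasped it and came in from further forward.

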